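# Assemble and start the watchmaker's parts dryer

### The job

Get the small bench dryer going: seat the open metal chamber fully home on the base's two pegs, then stand the parts basket inside it, then fit the deep cover squarely over it so that it sits level on the chamber's rim. Last, pull the start knob on the base's pillar up to its stop, hold it there for a moment, and let it spring back down. Set the parts down rather than dropping them, and leave the tins, the jar and the tool block where they are.

Things in the scene. Friction and masses are not known exactly. Their poses are not given: they have to be found in the camera images.
- dryer_base: Grey dryer base, fixed; plinth 110 mm (x) by 235 mm (y -85 to +150), flat top 40 mm above the bench. Origin on the bench, midway between the pegs; z up. Two upright steel pegs, 12 mm diameter, 23 mm tall, tapered tops, at y = +62 and -62 mm, dark air slots between them. At y = +115 mm a pillar 62 x 56 mm in plan rises to 100 mm above the bench and carries the start knob.
- chamber: Loose steel box, open top, about 350 g, outside 56 (x) by 100 mm (y), walls 4 mm, rim 70 mm above the underside, on a flange 62 x 150 x 8 mm with a 16 mm through hole at y = +62 and -62 mm for the pegs. Inside floor 8 mm above the underside. Origin: centre of the underside; z up. Either way round fits; seated, its origin is 40 mm above the base's. Can be gripped across the 56 mm.
- basket: Loose aluminium tray of brass wheels, about 120 g, 40 (x) by 80 mm (y), 36 mm high, with an upright handle over its middle: a bar 10 mm thick (x), 54 mm long (y), from 68 to 90 mm above the underside, on two posts. Origin: centre of the underside; z up. In the chamber its origin is 8 mm above the chamber's and the bar stands clear above the rim.
- cover: Loose aluminium box, open below, about 200 g, outside 72 (x) by 116 mm (y), 50 mm high, walls 4 mm: 4 mm clear all round the chamber. Inner ledges, 10 mm above its lower edge, rest on the chamber's short rims. Black bar handle on top: 12 mm thick (x), 54 mm long (y), 60 to 80 mm above the lower edge. Origin: centre of the lower edge; z up. Fitted, its origin is 60 mm above the chamber's.
- knob_grip (a point): Centre of the start knob's black grip bar on top of the pillar: bar 14 mm thick (base x), 44 mm long (base y), 20 mm high, its middle 22 mm above the pillar's top when the knob is down. Axes as the base's.
- start_knob (a joint): How far the start knob is pulled up, in m: 0 down (rest), 0.025 at its upper stop. A spring pulls it down, from about 2.5 N at rest to 9 N at the stop.
- tins: Bystander: two flat round steel tins stacked as one piece, 72 mm diameter, 36 mm high. Origin: centre of the underside.
- jar: Bystander: amber glass jar with a black cap, 56 mm diameter, 75 mm high. Origin: centre of the underside.
- tool_block: Bystander: dark wooden block 60 x 110 x 40 mm with four small screwdrivers standing in it, about 105 mm high in all. Origin: centre of the underside.

How it is judged (in metres and radians):
On the way, in this order (a step that is already met when the one before it is completed fails the run):
1. the chamber is seated fully home on the base's pegs and let go (x of chamber in the frame of dryer_base between -0.004 and 0.004 m and y of chamber in the frame of dryer_base between -0.004 and 0.004 m and z of chamber in the frame of dryer_base between 0.037 and 0.0425 m and angle between the y axis of chamber and the y axis of dryer_base, either way round below 0.08 rad and angle between chamber's own z axis and vertical below 0.06 rad and contact force between the fingers and chamber below 0.3 N), for 0.2 s.
2. the basket stands on the chamber's floor and is let go (x of basket in the frame of chamber between -0.008 and 0.008 m and y of basket in the frame of chamber between -0.01 and 0.01 m and z of basket in the frame of chamber between 0.005 and 0.011 m and angle between the y axis of basket and the y axis of chamber, either way round below 0.25 rad and angle between basket's own z axis and vertical below 0.06 rad and contact force between the fingers and basket below 0.3 N), for 0.2 s.
3. the cover rests squarely on the chamber's rim and is let go (x of cover in the frame of chamber between -0.0075 and 0.0075 m and y of cover in the frame of chamber between -0.0075 and 0.0075 m and z of cover in the frame of chamber between 0.057 and 0.063 m and angle between the y axis of cover and the y axis of chamber, either way round below 0.2 rad and angle between cover's own z axis and vertical below 0.06 rad and contact force between the fingers and cover below 0.3 N), for 0.2 s.
4. the start knob is held up at its stop (above 22 of 25 mm) (value of joint start_knob above 0.022 m), for 0.2 s.
At the end, for the whole second after the job is handed in: Chamber on both pegs (2.5 mm of flush, 4 mm of centre, 0.08 rad), basket standing on its floor (3 mm), cover level on its rim (3 mm in height, 7.5 mm sideways), all upright within 0.06 rad and at rest; start knob back down (below 3 mm) (x of chamber in the frame of dryer_base between -0.004 and 0.004 m and y of chamber in the frame of dryer_base between -0.004 and 0.004 m and z of chamber in the frame of dryer_base between 0.037 and 0.0425 m and angle between the y axis of chamber and the y axis of dryer_base, either way round below 0.08 rad and angle between each of chamber, basket, cover's own z axis and vertical below 0.06 rad and x of basket in the frame of chamber between -0.008 and 0.008 m and y of basket in the frame of chamber between -0.01 and 0.01 m and z of basket in the frame of chamber between 0.005 and 0.011 m and angle between the y axis of basket and the y axis of chamber, either way round below 0.25 rad and x of cover in the frame of chamber between -0.0075 and 0.0075 m and y of cover in the frame of chamber between -0.0075 and 0.0075 m and z of cover in the frame of chamber between 0.057 and 0.063 m and angle between the y axis of cover and the y axis of chamber, either way round below 0.2 rad and linear speed of each of chamber, basket, cover below 0.01 m/s and value of joint start_knob below 0.003 m); the robot touches nothing.
It fails at once if the chamber is dropped (moves faster than 0.7 m/s while not held) (contact force between the fingers and chamber below 0.3 N and linear speed of chamber above 0.7 m/s).
It fails at once if the basket is dropped (moves faster than 0.7 m/s while not held) (contact force between the fingers and basket below 0.3 N and linear speed of basket above 0.7 m/s).
It fails at once if the cover is dropped (moves faster than 0.7 m/s while not held) (contact force between the fingers and cover below 0.3 N and linear speed of cover above 0.7 m/s).
It fails at once if a bystander (tins, jar, tool block) is shifted over 25 mm or tipped over 0.3 rad (distance of any of tins, jar, tool_block from where it was at the start of the episode above 0.025 m or angle between any of tins, jar, tool_block's own z axis and vertical above 0.3 rad).
It also fails if it takes over 72 s, if anything falls off the work surface, if the arm or the gripper's body presses on something with over 40 N, if the wrist force passes 120 N, or if a joint passes its speed limit or range.

### The arm

A 6-joint arm with a two-finger parallel gripper is mounted at the origin on the work surface. World frame = base frame: x ahead of the robot, y to its left, z up, the work surface at z = 0. Lengths are in m, angles in degrees, forces in N, time in s.
With the tool pointing down it reaches from about 0.25 to 0.725 m from the base axis. Payload 9.7 kg.
Tool frame: the origin (TCP) lies between the finger pads; the fingertips stand bot.tcp_to_tips ahead of it and the grasp point (between the pads) lies 2 mm behind it (bot.tcp_to_tips is the distance from the TCP to the fingertips, in m); z points along the fingers, y is the line along which they close (so a half turn about z gives the same grasp; the last joint's range is limited). The gripper opens to 85 mm and grips with 20 to 120 N. Pads are 22 mm wide; open, the fingers measure 114 mm over their backs; the gripper's body (76 mm by 85 mm) begins 54 mm behind the grasp point. The pads swing forward as they close: fully open they stand 13 mm farther back than shut.
Start: joints at [69.786, 4.979, 10.078, 95.1, 0, 90], TCP at [0.19, 0.516, 0.248] pointing down, gripper open.
Joint ranges: [-179.16, 179.16], [-48.56, 103.87], [-65.8, 70.77], [-126.05, 130.52], [-82.76, 87.17], [-180, 180]. Speed limits (degrees/s): [127.2, 127.2, 147.25, 180, 180, 180].

### API

Orientations are given as [roll, pitch, yaw] about the fixed x, y, z axes, in that order (R = Rz(yaw) Ry(pitch) Rx(roll)).
In Python, from workcell import sensors, camera, camera_params, bot gives the robot as it stands.
- The arm moves only by the tool apply_moves, never from a script. Its argument "motion" is a list of rows, each an object with "jaw": the opening, from -1 (shut) to 1 (fully open); "xyz": the shift along the tool's x, y, z in mm, a list of three; "twist": the turn about the tool's z in rad. A call has 1 to 5 rows; each row is the pose to reach, as a shift and turn from the pose commanded when the call began, along the tool's axes at that moment; what a row does not reach only later rows make up. A row lasts 1/8 s, in which the tool goes at most 62.5 mm and 10.7 degrees, less where a joint would pass 70% of its speed; a pose out of reach is approached as far as the arm can. A call with a gripper value outside its range is refused whole. The fingers move at their own pace and stop on an object; "grip_force" is the grip in N (left out, the last holds). Time passes only in rows, so rows that repeat a pose let the fingers close. It gives the time, the measured TCP pose, the force, the opening and the grip force at its end, in the units of the state.
- sensors.get_obs(): the state, without advancing time (a new reading comes with each control period).
- camera(name): name is "side" or "top"; returns (picture, depth): 384x512x3 uint8, red, green, blue; 384x512 float32, m along the optical axis (not along the pixel's ray), 0 where there is no reading.
- camera_params(name): a dict with "mtx" (3x3 intrinsics, pixels), "k1" (the pictures are not rectified: a ray, as slopes to the right and down, at radius r is drawn at 1 + k1 r^2 times it, then the intrinsics apply), "rvec" (rotation vector, rad) and "tvec" (3), from world to camera coordinates, as OpenCV has them. Camera axes: x right, y down, z forward; pixel columns grow to the right and rows downward; lengths in m; the calibration is good to about 2 mm. A picture is of the moment at which its call begins. camera_params takes no time and is no camera call.
- bot.job_done(): hands the job in; it is judged then, once.
The state is a dict: "time": time; "q": joint angles; "qd": joint speeds; "joint_efforts": joint torques, N m; "ee_pos": TCP position; "tcp_rot": TCP orientation; "wrist_force": force on the tool from outside, world axes, zero at the start; "torque": the same for the moment, N m; "opening": finger opening in m; "grasp_force": force on a finger pad.
Only numpy, scipy, OpenCV 4.12 (cv2) and the standard library are available. Lean on these libraries where they do the work, as an engineer would, in place of code of your own. Each camera call takes 0.05 s, during which the arm holds its last target. There are 200 camera calls.

## Working session

There is one attempt and no reset: what is moved stays moved. The work goes in short steps, Python scripts to look and compute and a tool call to move; the robot and the scene stay as the last step left them, time stands still between calls to the robot, and variables do not carry over. Pictures are saved under pics/ and viewed, at most 10 in all, crops included, and the job is handed in when it is done.

Besides the shell and the picture viewer there is one more tool, called after "Request:" in YAML: its name, and indented under it one key for each argument. apply_moves: Moves the arm, as the interface text tells. Its arguments: {"type":"object","properties":{"motion":{"type":"array","items":{"type":"object","properties":{"jaw":{"type":"number"},"xyz":{"type":"array","items":{"type":"number"}},"twist":{"type":"number"}}}},"grip_force":{"type":"number"}},"required":["motion"]}

```bash
mkdir -p pics; cat > h.py <<'E'
import numpy as np, cv2
from workcell import sensors, camera, camera_params, bot
def cloud(name):
    im,d=camera(name); p=camera_params(name)
    np.savez('%s.npz'%name,im=im,d=d)
    return im,d,pts(d,p)
def pts(d,p):
    K=np.array(p['mtx'],float);k=float(p['k1'])
    R=cv2.Rodrigues(np.array(p['rvec'],float))[0];t=np.array(p['tvec'],float).ravel()
    v,u=np.mgrid[:d.shape[0],:d.shape[1]].astype(float)
    uv=np.stack([u.ravel(),v.ravel()],1)[:,None]
    n=cv2.undistortPoints(uv,K,np.array([k,0,0,0.]))[:,0]
    c=np.c_[n,np.ones(len(n))]*d.reshape(-1,1)
    w=(c-t)@R
    w[d.ravel()==0]=np.nan
    return w.reshape(*d.shape,3)
E
python3 - <<'E'
from h import *
for n in('top','side'):
    im,d,w=cloud(n); cv2.imwrite(f'pics/{n}0.png',im[:,:,::-1])
    p=camera_params(n);print(n,p, 'cam',-cv2.Rodrigues(np.array(p['rvec']))[0].T@np.array(p['tvec']).ravel())
    print((d>0).mean(),np.nanmin(w,(0,1)),np.nanmax(w,(0,1)))
print(sensors.get_obs(),bot.tcp_to_tips)
E
```

```text
top {'mtx': array([[442.25733811,   0.        , 259.60783194],
       [  0.        , 442.25733811, 187.57586551],
       [  0.        ,   0.        ,   1.        ]]), 'k1': -0.048654168341521774, 'rvec': array([ 2.15587873, -2.17940582,  0.10413677]), 'tvec': array([-0.03545171,  0.54521238,  1.33825591])} cam [ 0.40771694 -0.04679452  1.38600845]
0.9960530598958334 [-0.32507819 -1.33401044 -0.77553287] [1.36898627 1.291775   0.68096936]
side {'mtx': array([[438.02764504,   0.        , 258.07123999],
       [  0.        , 438.02764504, 189.40878745],
       [  0.        ,   0.        ,   1.        ]]), 'k1': -0.055887413168572944, 'rvec': array([ 2.13871582, -0.91536253,  0.42371091]), 'tvec': array([-0.40261499,  0.32431548,  1.05926214])} cam [-0.15067634 -0.68989266  0.94374805]
0.9957733154296875 [-0.23171208 -0.90313247 -0.76424625] [1.38105536 1.83749519 0.67255515]
{'time': 0.1, 'q': array([6.97866342e+01, 5.00753931e+00, 1.00388398e+01, 9.50997787e+01,
       8.41118122e-04, 9.00007914e+01]), 'qd': array([-0.04697214, -0.14534511,  0.25118996, -0.03053773,  0.04584225,
        0.14511081]), 'joint_efforts': array([-5.66200288e-05, -5.21564376e+01,  4.65651512e+01,  1.60066044e-02,
       -4.48155458e-05, -5.04609943e-06]), 'ee_pos': array([0.18996559, 0.5159513 , 0.2476565 ]), 'tcp_rot': array([-1.79931522e+02, -8.40171658e-04,  1.59785842e+02]), 'wrist_force': array([ 0.51450051, -0.43125334, -0.22029017]), 'torque': array([-0.04078227,  0.00286841,  0.01281919]), 'grasp_force': 0.0, 'opening': 0.08542565840698761} 0.017
```

View pics/top0.png

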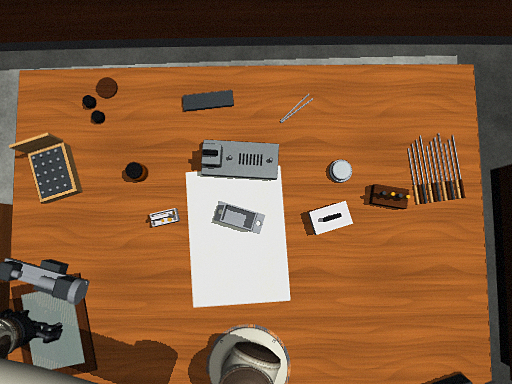

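View pics/side0.png

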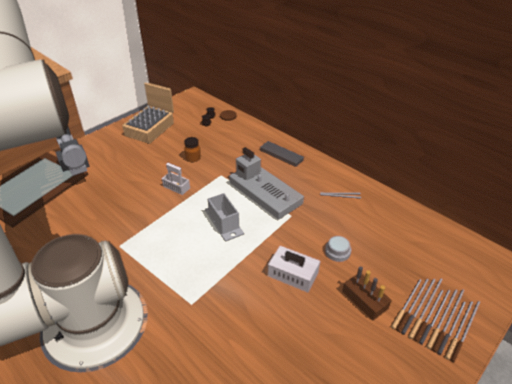

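The top view shows the base around (240,160) with its pillar and knob at (211,155). The chamber is at (238,217), the basket at (164,217) and the cover at (330,217). The jar is at (134,172), the tins at (340,170) and the tool block at (388,196). The side view agrees with this.

```bash
cat > m.py <<'E'
from h import *
def rect(w,c,r,z0,z1,lab):
    X,Y,Z=w[...,0],w[...,1],w[...,2]
    m=(np.hypot(X-c[0],Y-c[1])<r)&(Z>z0)&(Z<z1)
    P=w[m]
    if len(P)<4: print(lab,'few',len(P));return
    (cx,cy),(a,b),ang=cv2.minAreaRect(P[:,:2].astype(np.float32)*1000)
    if a>b: a,b=b,a; ang+=90
    yaw=ang-90+90 # direction of long side
    # minAreaRect: ang = direction of 'width' side; long side = b is at ang+90
    L=(ang+90)%180
    print(f'{lab}: n={len(P)} ctr=({cx:.1f},{cy:.1f}) mean=({P[:,0].mean()*1e3:.1f},{P[:,1].mean()*1e3:.1f}) zmed={np.median(P[:,2])*1e3:.1f} size {a:.1f}x{b:.1f} long dir {L:.1f}')
E
python3 - <<'E'
from m import *
T={n:pts(np.load(n+'.npz')['d'],camera_params(n)) for n in('top','side')}
w=T['top']
c={k:w[v,u] for k,(u,v) in dict(base=(250,160),pil=(211,155),ch=(238,214),ba=(164,217),co=(345,217),jar=(134,171),tins=(340,170),tool=(388,193)).items()}
for k,v in c.items(): print(k,np.round(v*1e3))
for n,w in T.items():
    print(n)
    rect(w,c['base'],.2,.034,.046,'base top')
    rect(w,c['base'],.2,.05,.075,'pegs?')
    rect(w,c['pil'],.06,.092,.107,'pillar')
    rect(w,c['pil'],.06,.118,.145,'knob')
    rect(w,c['ch'],.09,.060,.080,'ch rim')
    rect(w,c['ch'],.1,.003,.07,'ch all')
    rect(w,c['ba'],.07,.08,.1,'ba bar')
    rect(w,c['ba'],.07,.006,.06,'ba tray')
    rect(w,c['co'],.09,.042,.058,'co top')
    rect(w,c['co'],.09,.068,.09,'co bar')
    rect(w,c['jar'],.06,.06,.09,'jar'); rect(w,c['tins'],.07,.026,.046,'tins'); rect(w,c['tool'],.1,.03,.12,'tool')
E
```

```text
base [629. -13.  42.]
pil [635. 100. 105.]
ch [465.  27.   4.]
ba [455. 241.  84.]
co [ 450. -298.   54.]
jar [594. 335.  76.]
tins [ 595. -289.   40.]
tool [ 520. -428.   64.]
top
base top: n=2089 ctr=(561.6,24.9) mean=(630.2,1.6) zmed=41.3 size 234.9x256.8 long dir 175.8
pegs?: n=164 ctr=(555.6,43.2) mean=(537.9,32.9) zmed=68.1 size 195.3x220.2 long dir 163.1
pillar: n=306 ctr=(639.6,101.7) mean=(637.3,100.5) zmed=101.1 size 56.0x64.3 long dir 176.2
knob: n=87 ctr=(640.2,101.4) mean=(639.4,101.9) zmed=132.5 size 14.3x44.0 long dir 84.5
ch rim: n=147 ctr=(455.8,23.9) mean=(456.8,24.4) zmed=71.2 size 55.9x100.4 long dir 72.4
ch all: n=1660 ctr=(464.1,27.3) mean=(463.2,26.2) zmed=6.7 size 194.0x196.6 long dir 179.2
ba bar: n=70 ctr=(457.3,254.3) mean=(457.1,253.1) zmed=90.8 size 10.5x55.1 long dir 101.5
ba tray: n=296 ctr=(452.7,241.9) mean=(456.0,246.4) zmed=14.6 size 129.8x130.0 long dir 110.6
co top: n=734 ctr=(451.5,-259.6) mean=(451.3,-261.3) zmed=51.2 size 72.3x107.4 long dir 106.6
co bar: n=75 ctr=(450.0,-254.3) mean=(450.0,-254.2) zmed=81.5 size 11.9x54.2 long dir 106.3
jar: n
[... 744 characters left out ...]
6) mean=(452.5,12.0) zmed=28.5 size 178.8x194.1 long dir 148.5
ba bar: n=60 ctr=(456.2,249.5) mean=(456.8,248.2) zmed=87.6 size 12.1x52.9 long dir 106.4
ba tray: n=372 ctr=(459.4,249.3) mean=(455.6,246.5) zmed=26.7 size 49.3x84.2 long dir 102.1
co top: n=775 ctr=(450.4,-260.8) mean=(445.0,-267.5) zmed=49.4 size 75.8x108.6 long dir 104.9
co bar: n=124 ctr=(450.2,-256.8) mean=(447.8,-258.0) zmed=78.0 size 15.7x52.7 long dir 104.1
jar: n=138 ctr=(600.5,333.5) mean=(596.6,329.8) zmed=74.2 size 47.9x50.6 long dir 31.7
tins: n=316 ctr=(594.7,-297.1) mean=(592.5,-298.2) zmed=35.2 size 58.5x59.7 long dir 11.2
tool: n=1088 ctr=(512.4,-443.8) mean=(507.0,-446.0) zmed=40.5 size 63.2x112.6 long dir 80.4
```

```bash
cat >> m.py <<'E'
def loc(w,o,yaw):
    c,s=np.cos(np.radians(yaw)),np.sin(np.radians(yaw))
    d=w[...,:2]-np.array(o)
    return d[...,0]*c+d[...,1]*s, -d[...,0]*s+d[...,1]*c   # x,y in frame
def plan(x,y,z,yaw):
    from scipy.spatial.transform import Rotation as Ro
    o=sensors.get_obs(); R=Ro.from_euler('xyz',o['tcp_rot'],degrees=True).as_matrix()
    v=R.T@(np.array([x,y,z])*1e-3-o['ee_pos'])*1e3
    dy=(o['tcp_rot'][2]-yaw+180)%360-180
    print('xyz',np.round(v,1),'twist',round(float(np.radians(dy)),3),'pos',np.round(o['ee_pos']*1e3,1),'yaw',round(float(o['tcp_rot'][2]),1))
E
python3 - <<'E'
from m import *
T={n:pts(np.load(n+'.npz')['d'],camera_params(n)) for n in('top','side')}
for n,w in T.items():
    print(n); o,yaw=(.631,-.0135),-4
    for it in range(1):
        x,y=loc(w,o,yaw); Z=w[...,2]
        m=(abs(x)<.075)&(y>-.11)&(y<.17)&(Z>.032)&(Z<.046)
        rect(w[None],o,9,9,9,'-') if 0 else None
        P=w[m]; r=cv2.minAreaRect(P[:,:2].astype(np.float32)*1e3); print('base',r)
        for s in(1,-1):
            mm=(np.hypot(x,y-s*.062)<.02)&(Z>.048)&(Z<.08); Q=w[mm]
            print('peg',s,len(Q),np.round(Q.mean(0)*1e3,1) if len(Q) else '', np.round(np.median(Q[:,2])*1e3,1), 'mid', np.round((Q.max(0)+Q.min(0))/2*1e3,1))
    o,yaw=(.456,.0235),72.2-90
    x,y=loc(w,o,yaw); Z=w[...,2]
    for s in (1,-1):
        mm=(abs(x)<.04)&(abs(y*s-.065)<.012)&(Z>.004)&(Z<.016)
        print('flange end',s,mm.sum(),np.round([np.percentile(y[mm]*s,97)*1e3,x[mm].min()*1e3,x[mm].max()*1e3],1))
plan(456,23.5,150,72.2)
E
```

```text
top
base ((634.119384765625, 19.522850036621094), (235.2098846435547, 111.16798400878906), 85.9568862915039)
peg 1 17 [636.3  48.6  58.3] 60.2 mid [636.7  48.2  56.4]
peg -1 14 [626.6 -74.8  60.6] 60.6 mid [627.  -75.5  59.3]
flange end 1 120 [ 76.1 -39.7  38.5]
flange end -1 128 [ 74.2 -39.2  37.6]
side
base ((634.87646484375, 15.051177978515625), (238.41357421875, 115.5096206665039), 86.21021270751953)
peg 1 19 [636.   44.6  57.4] 58.6 mid [635.7  52.8  57.1]
peg -1 15 [626.2 -79.9  56.4] 56.4 mid [625.8 -78.7  57.1]
flange end 1 15 [ 73.  -32.6 -18.9]
flange end -1 118 [ 76.4 -31.7  33.8]
xyz [-419.8 -370.1   98.1] twist 1.529 pos [190.  516.  247.7] yaw 159.8
```

Request:
apply_moves:
  motion:
    - {"xyz":[-42,-37,0],"twist":0.15,"jaw":1}
    - {"xyz":[-84,-74,0],"twist":0.3,"jaw":1}
    - {"xyz":[-126,-111,0],"twist":0.45,"jaw":1}
    - {"xyz":[-168,-148,0],"twist":0.6,"jaw":1}
    - {"xyz":[-210,-185,0],"twist":0.75,"jaw":1}

```text
time: 0.72
ee_pos: [0.3236, 0.2683, 0.248]
tcp_rot: [-180.0, 0.0, 116.6]
wrist_force: [1.5, -0.1, -0.1]
opening: 0.0856
grasp_force: 0.0
```

```bash
python3 -c "
from m import *;plan(456,22.5,140,72.2)"
```

```text
xyz [-279.1    8.6  108.1] twist 0.774 pos [323.6 268.3 248. ] yaw 116.6
```

Request:
apply_moves:
  motion:
    - {"xyz":[-55,2,0],"twist":0.155,"jaw":1}
    - {"xyz":[-110,4,0],"twist":0.31,"jaw":1}
    - {"xyz":[-165,6,0],"twist":0.465,"jaw":1}
    - {"xyz":[-220,7,30],"twist":0.62,"jaw":1}
    - {"xyz":[-279,9,80],"twist":0.774,"jaw":1}

```text
time: 1.35
ee_pos: [0.4526, 0.0331, 0.1777]
tcp_rot: [179.9, -0.0, 72.1]
wrist_force: [1.1, 0.3, 0.6]
opening: 0.0855
grasp_force: 0.0
```

Request:
apply_moves:
  motion:
    - {"xyz":[0,0,0],"jaw":1}

```text
validation failed for argument at $.mo...
```

```bash
python3 - <<'E'
from m import *
plan(456,22.5,50,72.2)
im,d,w=cloud('side'); cv2.imwrite('pics/s1.png',cv2.resize(im[150:300,130:330,::-1],None,fx=3,fy=3))
E
```

```text
xyz [ -9.2   6.3 127.7] twist -0.001 pos [452.6  33.1 177.7] yaw 72.1
```

View pics/s1.png

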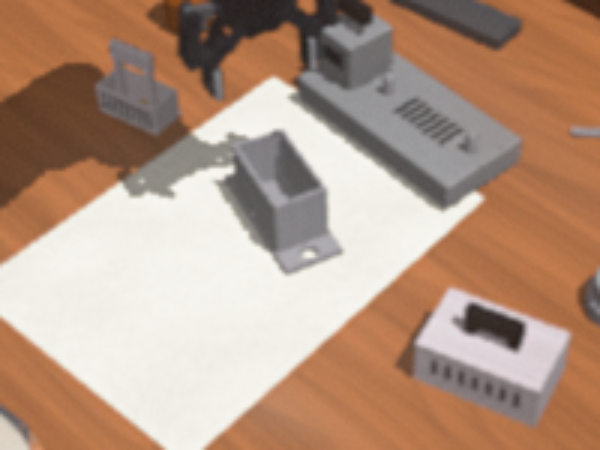

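The crop shows the open jaws above the chamber, at crop (255,40). The chamber, at crop (280,200), is undisturbed and standing upright.

Request:
apply_moves:
  motion:
    - {"xyz":[0,0,0],"twist":0,"jaw":1}
    - {"xyz":[0,0,0],"twist":0,"jaw":1}

```text
time: 1.65
ee_pos: [0.4515, 0.0357, 0.1788]
tcp_rot: [180.0, -0.0, 72.6]
wrist_force: [0.7, -0.1, 0.8]
opening: 0.0854
grasp_force: 0.0
```

```bash
python3 -c "
from m import *;plan(456,22.5,50,72.2)"
```

```text
xyz [-11.3   8.1 128.8] twist 0.006 pos [451.5  35.7 178.8] yaw 72.6
```

Request:
apply_moves:
  motion:
    - {"xyz":[-11.3,8.1,20],"twist":0.006,"jaw":1}
    - {"xyz":[-11.3,8.1,55],"twist":0.006,"jaw":1}
    - {"xyz":[-11.3,8.1,95],"twist":0.006,"jaw":1}
    - {"xyz":[-11.3,8.1,128.8],"twist":0.006,"jaw":1}
    - {"xyz":[-11.3,8.1,128.8],"twist":0.006,"jaw":1}

```text
time: 2.28
ee_pos: [0.4547, 0.0229, 0.0483]
tcp_rot: [-179.9, 0.0, 72.3]
wrist_force: [0.5, -0.0, -0.2]
opening: 0.0852
grasp_force: 0.0
```

Request:
apply_moves:
  grip_force: 50
  motion:
    - {"xyz":[0,0,0],"twist":0,"jaw":0}
    - {"xyz":[0,0,0],"twist":0,"jaw":-0.2}
    - {"xyz":[0,0,0],"twist":0,"jaw":-0.2}
    - {"xyz":[0,0,0],"twist":0,"jaw":-0.2}
    - {"xyz":[0,0,0],"twist":0,"jaw":-0.2}

```text
time: 2.9
ee_pos: [0.4571, 0.0223, 0.0515]
tcp_rot: [179.8, -0.1, 72.2]
wrist_force: [-1.4, 2.0, 5.5]
opening: 0.0551
grasp_force: 54.3
```

Request:
apply_moves:
  motion:
    - {"xyz":[0,0,-20],"twist":0,"jaw":-0.2}
    - {"xyz":[0,0,-50],"twist":0,"jaw":-0.2}
    - {"xyz":[0,0,-90],"twist":0,"jaw":-0.2}
    - {"xyz":[0,0,-100],"twist":0,"jaw":-0.2}
    - {"xyz":[0,0,-100],"twist":0,"jaw":-0.2}

```text
time: 3.52
ee_pos: [0.4562, 0.0219, 0.1495]
tcp_rot: [179.9, -0.0, 72.1]
wrist_force: [-0.0, 0.3, -3.8]
opening: 0.0551
grasp_force: 54.3
```

```bash
python3 -c "
from m import *;plan(632.3,-15.3,140,86)"
```

```text
xyz [ 18.6 179.    9.7] twist -0.242 pos [456.2  21.9 149.5] yaw 72.1
```

Request:
apply_moves:
  motion:
    - {"xyz":[4,40,0],"twist":-0.06,"jaw":-0.2}
    - {"xyz":[9,85,0],"twist":-0.12,"jaw":-0.2}
    - {"xyz":[14,130,0],"twist":-0.18,"jaw":-0.2}
    - {"xyz":[18.6,170,0],"twist":-0.242,"jaw":-0.2}
    - {"xyz":[18.6,179,0],"twist":-0.242,"jaw":-0.2}

```text
time: 4.15
ee_pos: [0.6327, -0.0158, 0.1459]
tcp_rot: [-179.8, 0.0, 86.0]
wrist_force: [-0.5, 0.9, -3.2]
opening: 0.0556
grasp_force: 55.4
```

Request:
apply_moves:
  motion:
    - {"xyz":[0,0,12],"twist":0,"jaw":-0.2}
    - {"xyz":[0,0,18],"twist":0,"jaw":-0.2}
    - {"xyz":[0,0,18],"twist":0,"jaw":-0.2}

```text
time: 4.53
ee_pos: [0.6308, -0.0151, 0.1305]
tcp_rot: [-179.9, 0.0, 86.0]
wrist_force: [0.7, 0.2, -2.7]
opening: 0.0553
grasp_force: 55.5
```

```bash
python3 - <<'E'
from m import *
plan(632.3,-15.3,91.5,86)
for n in('side','top'):
    im,d,w=cloud(n); 
    o=(.632,-.015);x,y=loc(w,o,-4);Z=w[...,2]
    if n=='side': cv2.imwrite('pics/s2.png',cv2.resize(im[120:240,200:330,::-1],None,fx=5,fy=5))
    print(n)
    m=(abs(x)<.045)&(abs(y)<.1)&(Z>.135)&(Z<.155);P=w[m]
    if len(P)>5:print('rim?',len(P),cv2.minAreaRect(P[:,:2].astype(np.float32)*1e3),np.median(P[:,2]))
    for s in(1,-1):
        m=(abs(x)<.05)&(abs(s*y-.066)<.015)&(Z>.068)&(Z<.095);P=w[m]
        if len(P)>5:print('flange',s,len(P),np.median(Z[m]),'ylocal range',np.round(np.percentile(y[m],[2,98])*1e3,1),'x',np.round(np.percentile(x[m],[2,98])*1e3,1))
E
```

```text
xyz [-0.1  1.6 39. ] twist -0.0 pos [630.8 -15.1 130.5] yaw 86.0
side
rim? 245 ((624.8760986328125, 2.867034912109375), (75.3740005493164, 149.0415496826172), 3.156496047973633) 0.14460238038182083
flange 1 35 0.08538823555842229 ylocal range [53.3 72.9] x [-32.7 -10.7]
flange -1 169 0.08611434919701304 ylocal range [-78.2 -51.7] x [-31.9  28.6]
top
flange -1 104 0.08908452703793847 ylocal range [-73.4 -57.2] x [-31.5  29.3]
```

View pics/s2.png

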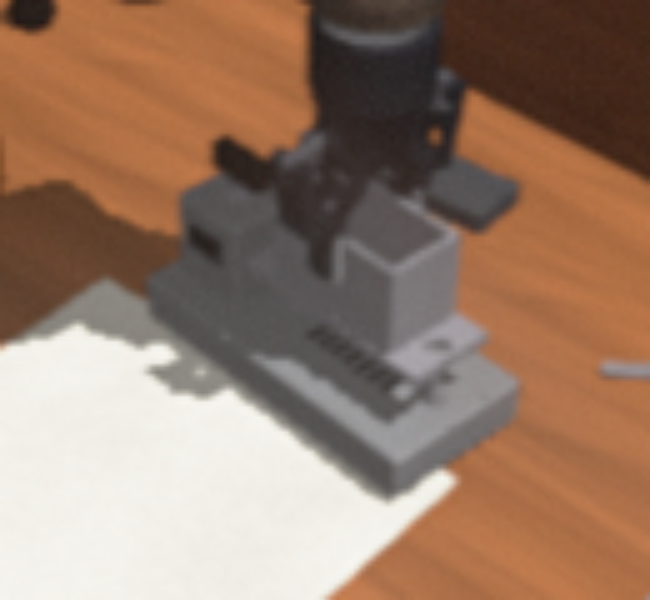

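The side crop shows the chamber held level over the base. Its near flange hole, at crop (440,345), is lined up with the peg at (440,385), and the depth data put it about 1 mm short in x.

Request:
apply_moves:
  motion:
    - {"xyz":[0,1,5],"twist":0,"jaw":-0.2}
    - {"xyz":[0,1,12],"twist":0,"jaw":-0.2}
    - {"xyz":[0,1,19],"twist":0,"jaw":-0.2}
    - {"xyz":[0,1,25],"twist":0,"jaw":-0.2}
    - {"xyz":[0,1,30],"twist":0,"jaw":-0.2}

```text
time: 5.25
ee_pos: [0.6328, -0.0155, 0.1006]
tcp_rot: [-180.0, 0.0, 86.0]
wrist_force: [0.7, 1.3, -2.8]
opening: 0.0552
grasp_force: 55.5
```

Request:
apply_moves:
  motion:
    - {"xyz":[0,0,2],"twist":0,"jaw":-0.2}
    - {"xyz":[0,0,4],"twist":0,"jaw":-0.2}
    - {"xyz":[0,0,6],"twist":0,"jaw":-0.2}
    - {"xyz":[0,0,7],"twist":0,"jaw":-0.2}
    - {"xyz":[0,0,7],"twist":0,"jaw":-0.2}

```text
time: 5.88
ee_pos: [0.6329, -0.0155, 0.0942]
tcp_rot: [-180.0, 0.0, 86.0]
wrist_force: [-0.1, 0.6, -3.0]
opening: 0.0554
grasp_force: 55.5
```

Request:
apply_moves:
  motion:
    - {"xyz":[0,0,1],"twist":0,"jaw":-0.2}
    - {"xyz":[0,0,2],"twist":0,"jaw":-0.2}
    - {"xyz":[0,0,2],"twist":0,"jaw":-0.2}

```text
time: 6.25
ee_pos: [0.6329, -0.0155, 0.0921]
tcp_rot: [-180.0, 0.0, 86.0]
wrist_force: [0.9, -0.2, -2.0]
opening: 0.0551
grasp_force: 55.5
```

Request:
apply_moves:
  motion:
    - {"xyz":[0,0,1],"twist":0,"jaw":-0.2}
    - {"xyz":[0,0,1],"twist":0,"jaw":-0.2}

```text
time: 6.5
ee_pos: [0.633, -0.0155, 0.0917]
tcp_rot: [180.0, 0.0, 86.0]
wrist_force: [-0.9, -0.0, 1.3]
opening: 0.0556
grasp_force: 55.6
```

Request:
apply_moves:
  motion:
    - {"xyz":[0,0,0.5],"twist":0,"jaw":-0.2}
    - {"xyz":[0,0,0.5],"twist":0,"jaw":0.5}
    - {"xyz":[0,0,0.5],"twist":0,"jaw":0.9}
    - {"xyz":[0,0,0.5],"twist":0,"jaw":0.9}
    - {"xyz":[0,0,0.5],"twist":0,"jaw":0.9}

```text
time: 7.12
ee_pos: [0.633, -0.0155, 0.0906]
tcp_rot: [-180.0, -0.0, 86.0]
wrist_force: [0.2, 1.2, -0.6]
opening: 0.081
grasp_force: 0.0
```

Request:
apply_moves:
  motion:
    - {"xyz":[0,0,-20],"twist":0,"jaw":0.9}
    - {"xyz":[0,0,-60],"twist":0,"jaw":0.9}
    - {"xyz":[0,0,-110],"twist":0,"jaw":0.9}
    - {"xyz":[0,0,-150],"twist":0,"jaw":0.6}
    - {"xyz":[0,0,-150],"twist":0,"jaw":0.2}

```text
time: 7.75
ee_pos: [0.634, -0.0155, 0.2445]
tcp_rot: [179.7, -0.0, 86.0]
wrist_force: [-0.2, -0.2, 0.2]
opening: 0.0524
grasp_force: 0.0
```

```bash
python3 - <<'E'
from m import *
plan(457,252,150,102)
E
```

```text
xyz [ 254.4 -195.9   93.4] twist -0.279 pos [634.  -15.5 244.5] yaw 86.0
```

Request:
apply_moves:
  motion:
    - {"xyz":[40,-31,0],"twist":-0.05,"jaw":0.0}
    - {"xyz":[85,-65,0],"twist":-0.1,"jaw":0.0}
    - {"xyz":[130,-100,0],"twist":-0.15,"jaw":0.0}
    - {"xyz":[175,-135,0],"twist":-0.2,"jaw":0.0}
    - {"xyz":[220,-170,0],"twist":-0.26,"jaw":0.0}

```text
time: 8.38
ee_pos: [0.4773, 0.2171, 0.2395]
tcp_rot: [-179.9, 0.0, 101.0]
wrist_force: [1.0, 0.6, -0.0]
opening: 0.0429
grasp_force: 0.0
```

Request:
apply_moves:
  motion:
    - {"xyz":[30,-22,40],"twist":0,"jaw":0.0}
    - {"xyz":[32,-24,80],"twist":0,"jaw":0.0}
    - {"xyz":[32,-24,80],"twist":0,"jaw":0.0}
    - {"xyz":[32,-24,80],"twist":0,"jaw":0.0}

```text
time: 8.88
ee_pos: [0.4496, 0.2426, 0.1618]
tcp_rot: [180.0, -0.0, 100.9]
wrist_force: [0.2, -0.6, -0.3]
opening: 0.0427
grasp_force: 0.0
```

```bash
python3 - <<'E'
from m import *
plan(457,252,84,102)
for n in('top','side'):
    im,d,w=cloud(n)
    rect(w,(.632,-.013),.075,.103,.118,n+' ch rim')
    o=(.632,-.015);x,y=loc(w,o,-4);Z=w[...,2]
    for s in(1,-1):
        m=(abs(x)<.04)&(abs(s*y-.066)<.012)&(Z>.043)&(Z<.053);P=w[m]
        print('flange',s,m.sum(),np.median(Z[m]),'y',np.round(np.percentile(s*y[m],[2,98])*1e3,1),'x',np.round(np.percentile(x[m],[2,98])*1e3,1))
    if n=='side': cv2.imwrite('pics/s3.png',cv2.resize(im[110:240,130:330,::-1],None,fx=4,fy=4))
E
```

```text
xyz [ 7.8  9.  77.8] twist -0.02 pos [449.6 242.6 161.8] yaw 100.9
top ch rim: n=173 ctr=(632.3,-14.1) mean=(632.5,-13.0) zmed=110.9 size 57.3x99.9 long dir 85.9
flange 1 120 0.04858672062737244 y [56.  76.7] x [-34.6  38.9]
flange -1 124 0.048777422571468734 y [54.4 76.1] x [-35.3  34.8]
side ch rim: n=187 ctr=(634.2,-18.6) mean=(631.9,-19.6) zmed=108.1 size 61.4x102.9 long dir 87.3
flange 1 24 0.04633977852474045 y [56.5 71.8] x [-30.4  -9.2]
flange -1 95 0.047899007305750266 y [55.4 77.1] x [-30.   31.3]
```

View pics/s3.png

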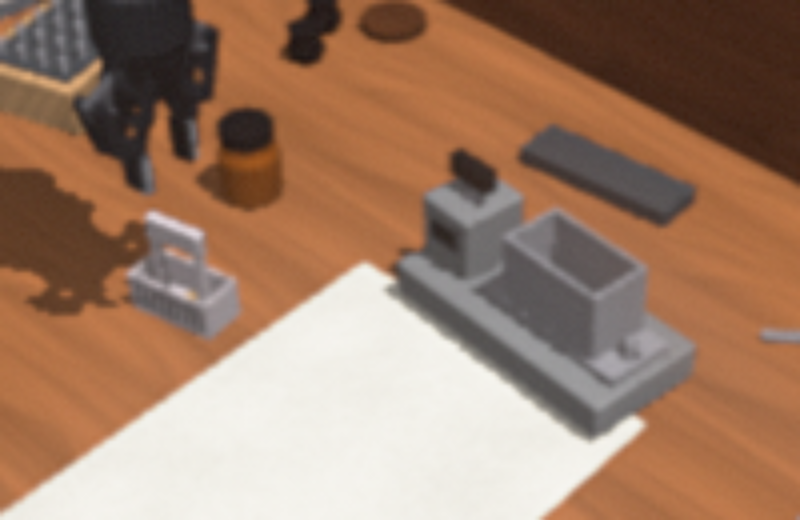

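The side crop shows the chamber seated flush, with the peg poking through the flange hole at crop (628,345). The basket stands upright at (185,275) with the jaws above it.

Request:
apply_moves:
  motion:
    - {"xyz":[7.8,9,0],"twist":-0.02,"jaw":0.0}
    - {"xyz":[7.8,9,30],"twist":-0.02,"jaw":0.0}
    - {"xyz":[7.8,9,60],"twist":-0.02,"jaw":0.0}
    - {"xyz":[7.8,9,78],"twist":-0.02,"jaw":0.0}
    - {"xyz":[7.8,9,78],"twist":-0.02,"jaw":0.0}

```text
time: 9.6
ee_pos: [0.4563, 0.2521, 0.0819]
tcp_rot: [-179.9, 0.0, 102.0]
wrist_force: [-0.2, 0.3, -0.0]
opening: 0.0427
grasp_force: 0.0
```

Request:
apply_moves:
  grip_force: 40
  motion:
    - {"xyz":[0,0,0],"twist":0,"jaw":-0.5}
    - {"xyz":[0,0,0],"twist":0,"jaw":-1}
    - {"xyz":[0,0,0],"twist":0,"jaw":-1}
    - {"xyz":[0,0,0],"twist":0,"jaw":-1}
    - {"xyz":[0,0,0],"twist":0,"jaw":-1}

```text
time: 10.22
ee_pos: [0.4573, 0.2525, 0.084]
tcp_rot: [179.9, -0.0, 102.0]
wrist_force: [1.4, 0.4, 5.5]
opening: 0.0094
grasp_force: 43.6
```

Request:
apply_moves:
  motion:
    - {"xyz":[0,0,-20],"twist":0,"jaw":-1}
    - {"xyz":[0,0,-60],"twist":0,"jaw":-1}
    - {"xyz":[0,0,-110],"twist":0,"jaw":-1}
    - {"xyz":[0,0,-160],"twist":0,"jaw":-1}
    - {"xyz":[0,0,-160],"twist":0,"jaw":-1}

```text
time: 10.85
ee_pos: [0.4575, 0.2527, 0.2467]
tcp_rot: [179.7, -0.1, 102.0]
wrist_force: [-0.8, 0.5, -1.6]
opening: 0.0092
grasp_force: 42.5
```

```bash
python3 - <<'E'
from m import *
plan(633,-16,240,86)
im,d,w=cloud('side')
X,Y,Z=[w[...,i] for i in range(3)]
o=sensors.get_obs()['ee_pos']
x,y=loc(w,o[:2],12)
m=(abs(x)<.05)&(abs(y)<.07)&(Z<.235)&(Z>.14)
print(m.sum(),np.percentile(Z[m],[1,99])); mm=m&(Z<.19)
print(np.percentile(y[mm],[1,99]),np.percentile(x[mm],[1,99]))
E
```

```text
xyz [-299.4  115.6    6.8] twist 0.28 pos [457.5 252.7 246.7] yaw 102.0
516 [0.16300608 0.23369665]
[-0.04371864  0.03797865] [-0.02105451  0.02208027]
```

Request:
apply_moves:
  motion:
    - {"xyz":[-45,17,0],"twist":0.05,"jaw":-1}
    - {"xyz":[-95,37,0],"twist":0.1,"jaw":-1}
    - {"xyz":[-145,56,0],"twist":0.15,"jaw":-1}
    - {"xyz":[-195,75,0],"twist":0.21,"jaw":-1}
    - {"xyz":[-245,95,0],"twist":0.28,"jaw":-1}

```text
time: 11.52
ee_pos: [0.6007, 0.0307, 0.2406]
tcp_rot: [-179.8, 0.0, 85.9]
wrist_force: [1.0, 0.8, -1.1]
opening: 0.0092
grasp_force: 42.5
```

Request:
apply_moves:
  motion:
    - {"xyz":[-20,4,0],"twist":0,"jaw":-1}
    - {"xyz":[-45,8,0],"twist":0,"jaw":-1}
    - {"xyz":[-45,8,0],"twist":0,"jaw":-1}
    - {"xyz":[-45,8,0],"twist":0,"jaw":-1}

```text
time: 12.02
ee_pos: [0.6048, -0.0125, 0.2419]
tcp_rot: [-179.9, -0.0, 86.0]
wrist_force: [0.2, 1.0, -1.7]
opening: 0.009
grasp_force: 42.5
```

```bash
python3 - <<'E'
from m import *
plan(633,-15.5,132,86)
E
```

```text
xyz [ -1.1  28.5 109.9] twist 0.0 pos [604.8 -12.5 241.9] yaw 86.0
```

Request:
apply_moves:
  motion:
    - {"xyz":[-1,14,0],"twist":0,"jaw":-1}
    - {"xyz":[-1,28.5,0],"twist":0,"jaw":-1}
    - {"xyz":[-1,28.5,10],"twist":0,"jaw":-1}
    - {"xyz":[-1,28.5,25],"twist":0,"jaw":-1}
    - {"xyz":[-1,28.5,25],"twist":0,"jaw":-1}

```text
time: 12.65
ee_pos: [0.6325, -0.0157, 0.2157]
tcp_rot: [-179.8, 0.0, 86.0]
wrist_force: [-0.4, 0.0, -2.4]
opening: 0.0091
grasp_force: 42.5
```

```bash
python3 - <<'E'
from m import *
plan(633,-15.5,132,86)
for n in('side','top'):
    im,d,w=cloud(n)
    x,y=loc(w,(.633,-.0155),-4);Z=w[...,2]
    m=(abs(x)<.05)&(abs(y)<.07)&(Z>.128)&(Z<.17)
    if m.sum()>9: print(n,'basket',m.sum(),'z',np.percentile(Z[m],[1,99]),'y',np.percentile(y[m],[1,99]),'x',np.percentile(x[m],[1,99]))
    m=(abs(x)<.05)&(abs(y)<.07)&(Z>.1)&(Z<.115)
    if m.sum()>9: print(n,'rim',m.sum(),'y',np.percentile(y[m],[1,99]),'x',np.percentile(x[m],[1,99]))
    if n=='side': cv2.imwrite('pics/s4.png',cv2.resize(im[90:230,200:340,::-1],None,fx=4,fy=4))
E
```

```text
xyz [ 0.3  0.7 83.7] twist 0.0 pos [632.5 -15.7 215.7] yaw 86.0
side basket 465 z [0.13119939 0.1696199 ] y [-0.04420203  0.03743992] x [-0.02206315  0.02082917]
side rim 175 y [-0.0539725   0.04709256] x [-0.02957048  0.02929134]
```

View pics/s4.png

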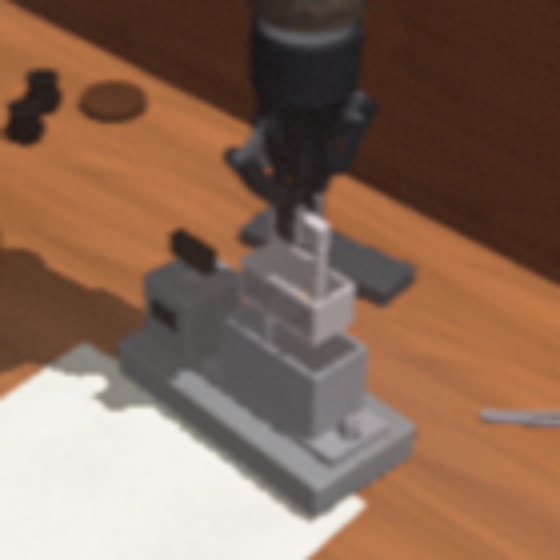

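The basket, at crop (300,285), hangs level over the chamber opening at (300,365). The depth data put it within 0.5 mm of centre.

Request:
apply_moves:
  motion:
    - {"xyz":[0,0.5,15],"twist":0,"jaw":-1}
    - {"xyz":[0,0.5,32],"twist":0,"jaw":-1}
    - {"xyz":[0,0.5,50],"twist":0,"jaw":-1}
    - {"xyz":[0,0.5,66],"twist":0,"jaw":-1}
    - {"xyz":[0,0.5,78],"twist":0,"jaw":-1}

```text
time: 13.38
ee_pos: [0.6338, -0.0162, 0.1381]
tcp_rot: [-179.9, 0.0, 86.0]
wrist_force: [-0.8, 0.5, -1.3]
opening: 0.0091
grasp_force: 42.4
```

Request:
apply_moves:
  motion:
    - {"xyz":[0,0,1],"twist":0,"jaw":-1}
    - {"xyz":[0,0,2.5],"twist":0,"jaw":-1}
    - {"xyz":[0,0,4],"twist":0,"jaw":-1}
    - {"xyz":[0,0,4],"twist":0,"jaw":-1}

```text
time: 13.88
ee_pos: [0.6343, -0.0161, 0.136]
tcp_rot: [180.0, -0.0, 86.0]
wrist_force: [-0.2, 0.2, -1.5]
opening: 0.0092
grasp_force: 42.4
```

Request:
apply_moves:
  motion:
    - {"xyz":[0,0,1],"twist":0,"jaw":-1}
    - {"xyz":[0,0,1],"twist":0,"jaw":-1}

```text
time: 14.12
ee_pos: [0.6342, -0.0161, 0.1347]
tcp_rot: [180.0, -0.0, 86.0]
wrist_force: [0.9, 0.5, -1.7]
opening: 0.0089
grasp_force: 42.4
```

Request:
apply_moves:
  motion:
    - {"xyz":[0,0,1],"twist":0,"jaw":-1}
    - {"xyz":[0,0,1],"twist":0,"jaw":-1}

```text
time: 14.38
ee_pos: [0.6341, -0.0161, 0.1336]
tcp_rot: [-180.0, -0.0, 86.0]
wrist_force: [0.8, -0.9, -1.5]
opening: 0.0092
grasp_force: 42.4
```

Request:
apply_moves:
  motion:
    - {"xyz":[0,0,1],"twist":0,"jaw":-1}
    - {"xyz":[0,0,1],"twist":0,"jaw":-1}

```text
time: 14.62
ee_pos: [0.6341, -0.0161, 0.1326]
tcp_rot: [-180.0, -0.0, 86.0]
wrist_force: [-0.1, 0.3, -1.3]
opening: 0.0092
grasp_force: 42.4
```

Request:
apply_moves:
  motion:
    - {"xyz":[0,0,1],"twist":0,"jaw":-1}
    - {"xyz":[0,0,1],"twist":0,"jaw":-1}

```text
time: 14.88
ee_pos: [0.6343, -0.0162, 0.132]
tcp_rot: [180.0, 0.0, 86.0]
wrist_force: [0.1, 0.2, 1.5]
opening: 0.0091
grasp_force: 42.8
```

Contact. I'll release with a small opening and rise.

Request:
apply_moves:
  motion:
    - {"xyz":[0,0,0],"twist":0,"jaw":-0.6}
    - {"xyz":[0,0,0],"twist":0,"jaw":-0.3}
    - {"xyz":[0,0,0],"twist":0,"jaw":-0.2}
    - {"xyz":[0,0,0],"twist":0,"jaw":-0.2}

```text
time: 15.38
ee_pos: [0.6342, -0.0161, 0.1317]
tcp_rot: [-180.0, -0.0, 86.0]
wrist_force: [-0.4, 0.4, -0.4]
opening: 0.0343
grasp_force: 0.0
```

Request:
apply_moves:
  motion:
    - {"xyz":[0,0,-15],"twist":0,"jaw":-0.2}
    - {"xyz":[0,0,-45],"twist":0,"jaw":-0.2}
    - {"xyz":[0,0,-85],"twist":0,"jaw":-0.2}
    - {"xyz":[0,0,-100],"twist":0,"jaw":0}
    - {"xyz":[0,0,-100],"twist":0,"jaw":0}

```text
time: 16.0
ee_pos: [0.6347, -0.0162, 0.233]
tcp_rot: [179.9, -0.0, 86.0]
wrist_force: [0.6, 0.2, -0.3]
opening: 0.0425
grasp_force: 0.0
```

```bash
python3 - <<'E'
from m import *
plan(450,-255.5,140,106)
E
```

```text
xyz [-251.7 -167.7   92.6] twist -0.349 pos [634.7 -16.2 233. ] yaw 86.0
```

Request:
apply_moves:
  motion:
    - {"xyz":[-40,-28,0],"twist":-0.07,"jaw":0.0}
    - {"xyz":[-85,-57,0],"twist":-0.14,"jaw":0.0}
    - {"xyz":[-130,-87,0],"twist":-0.21,"jaw":0.0}
    - {"xyz":[-175,-117,0],"twist":-0.28,"jaw":0.0}
    - {"xyz":[-220,-147,0],"twist":-0.349,"jaw":0.0}

```text
time: 16.62
ee_pos: [0.4705, -0.2263, 0.23]
tcp_rot: [-179.9, -0.1, 106.1]
wrist_force: [0.6, -1.7, 0.2]
opening: 0.0428
grasp_force: 0.0
```

Request:
apply_moves:
  motion:
    - {"xyz":[-20,-20,40],"twist":0,"jaw":0.0}
    - {"xyz":[-37,-10,80],"twist":0,"jaw":0.0}
    - {"xyz":[-37,-10,80],"twist":0,"jaw":0.0}
    - {"xyz":[-37,-10,80],"twist":0,"jaw":0.0}

```text
time: 17.12
ee_pos: [0.4726, -0.2632, 0.1522]
tcp_rot: [-180.0, -0.0, 106.0]
wrist_force: [0.7, 1.0, 0.5]
opening: 0.0425
grasp_force: 0.0
```

```bash
python3 - <<'E'
from m import *
plan(450,-255.5,71.5,105.8)
for n in('top','side'):
    im,d,w=cloud(n)
    rect(w,(.632,-.013),.05,.128,.15,n+' basket bar')
    rect(w,(.632,-.013),.075,.103,.116,n+' ch rim')
    if n=='side': cv2.imwrite('pics/s5.png',cv2.resize(im[130:310,200:350,::-1],None,fx=3,fy=3))
E
```

```text
xyz [ 13.6 -19.5  80.7] twist 0.004 pos [ 472.6 -263.2  152.2] yaw 106.0
top basket bar: n=78 ctr=(633.9,-15.3) mean=(633.3,-15.4) zmed=138.4 size 10.2x52.2 long dir 84.9
top ch rim: n=168 ctr=(632.3,-14.1) mean=(632.7,-15.2) zmed=110.8 size 56.5x100.0 long dir 86.2
side basket bar: n=70 ctr=(633.4,-18.5) mean=(632.8,-20.3) zmed=136.2 size 12.1x54.7 long dir 86.5
side ch rim: n=173 ctr=(631.9,-17.4) mean=(625.6,-23.5) zmed=108.5 size 58.5x104.9 long dir 87.7
```

View pics/s5.png

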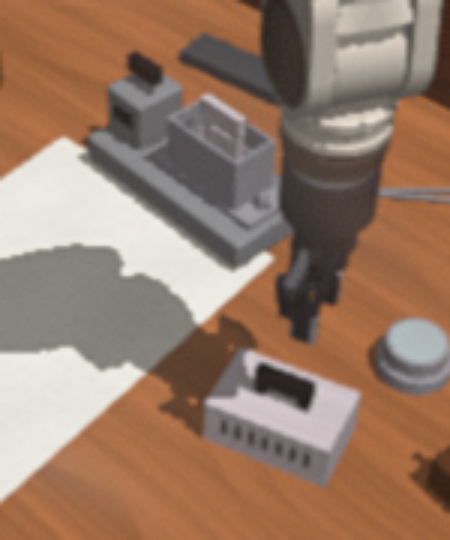

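The basket stands in the chamber with its bar at crop (222,120). The cover is upright at (285,415) with the jaws above it.

Request:
apply_moves:
  motion:
    - {"xyz":[13.6,-19.5,0],"twist":0.004,"jaw":0.0}
    - {"xyz":[13.6,-19.5,25],"twist":0.004,"jaw":0.0}
    - {"xyz":[13.6,-19.5,55],"twist":0.004,"jaw":0.0}
    - {"xyz":[13.6,-19.5,80],"twist":0.004,"jaw":0.0}
    - {"xyz":[13.6,-19.5,80],"twist":0.004,"jaw":0.0}

```text
time: 17.85
ee_pos: [0.4498, -0.2552, 0.0714]
tcp_rot: [-179.9, -0.1, 105.8]
wrist_force: [-0.7, 0.1, -0.0]
opening: 0.0428
grasp_force: 0.0
```

Request:
apply_moves:
  motion:
    - {"xyz":[0,0,0],"twist":0,"jaw":-0.5}
    - {"xyz":[0,0,0],"twist":0,"jaw":-1}
    - {"xyz":[0,0,0],"twist":0,"jaw":-1}
    - {"xyz":[0,0,0],"twist":0,"jaw":-1}
    - {"xyz":[0,0,0],"twist":0,"jaw":-1}

```text
time: 18.48
ee_pos: [0.451, -0.2563, 0.0734]
tcp_rot: [179.9, 0.1, 105.8]
wrist_force: [-0.6, 1.4, 7.6]
opening: 0.011
grasp_force: 44.6
```

Request:
apply_moves:
  grip_force: 60
  motion:
    - {"xyz":[0,0,0],"twist":0,"jaw":-1}
    - {"xyz":[0,0,-30],"twist":0,"jaw":-1}
    - {"xyz":[0,0,-80],"twist":0,"jaw":-1}
    - {"xyz":[0,0,-130],"twist":0,"jaw":-1}
    - {"xyz":[0,0,-170],"twist":0,"jaw":-1}

```text
time: 19.1
ee_pos: [0.4503, -0.256, 0.2442]
tcp_rot: [179.9, 0.1, 105.8]
wrist_force: [0.4, -0.2, -3.3]
opening: 0.0109
grasp_force: 58.8
```

```bash
python3 - <<'E'
from m import *
plan(633.5,-16,240,86)
E
```

```text
xyz [181.2 241.5   4.3] twist 0.345 pos [ 450.3 -256.   244.2] yaw 105.8
```

Request:
apply_moves:
  motion:
    - {"xyz":[25,34,0],"twist":0.06,"jaw":-1}
    - {"xyz":[55,74,0],"twist":0.12,"jaw":-1}
    - {"xyz":[88,117,0],"twist":0.19,"jaw":-1}
    - {"xyz":[121,160,0],"twist":0.26,"jaw":-1}
    - {"xyz":[150,200,0],"twist":0.345,"jaw":-1}

```text
time: 19.73
ee_pos: [0.6029, -0.0556, 0.2419]
tcp_rot: [180.0, 0.0, 85.9]
wrist_force: [0.4, -0.2, -1.4]
opening: 0.011
grasp_force: 58.9
```

Request:
apply_moves:
  motion:
    - {"xyz":[20,25,0],"twist":0,"jaw":-1}
    - {"xyz":[30,28,0],"twist":0,"jaw":-1}
    - {"xyz":[30,28,0],"twist":0,"jaw":-1}
    - {"xyz":[30,28,0],"twist":0,"jaw":-1}

```text
time: 20.23
ee_pos: [0.6314, -0.0301, 0.2421]
tcp_rot: [180.0, 0.0, 85.9]
wrist_force: [1.3, -0.3, -2.9]
opening: 0.0106
grasp_force: 59.1
```

```bash
python3 - <<'E'
from m import *
plan(633.5,-16,240,86)
E
```

```text
xyz [14.2  1.1  2.1] twist -0.001 pos [631.4 -30.1 242.1] yaw 85.9
```

Request:
apply_moves:
  motion:
    - {"xyz":[8,1,0],"twist":0,"jaw":-1}
    - {"xyz":[14.2,1.5,5],"twist":0,"jaw":-1}
    - {"xyz":[14.2,1.5,14],"twist":0,"jaw":-1}
    - {"xyz":[14.2,1.5,14],"twist":0,"jaw":-1}
    - {"xyz":[14.2,1.5,14],"twist":0,"jaw":-1}

```text
time: 20.85
ee_pos: [0.6344, -0.0154, 0.2276]
tcp_rot: [-180.0, 0.0, 86.0]
wrist_force: [-0.3, -0.0, -1.5]
opening: 0.0108
grasp_force: 59.0
```

```bash
python3 - <<'E'
from m import *
plan(633.5,-16,172,86)
im,d,w=cloud('side')
x,y=loc(w,(.633,-.0155),-4);Z=w[...,2]
def s(l,a,b,yr=.075):
    m=(abs(x)<.06)&(abs(y)<yr)&(Z>a)&(Z<b)
    print(l,m.sum(),'z',np.percentile(Z[m],[1,99]),'y',np.percentile(y[m],[1,99]),'x',np.percentile(x[m],[1,99]))
s('cover wall',.155,.195); s('cover top',.195,.213); s('rim',.1,.112)
cv2.imwrite('pics/s6.png',cv2.resize(im[70:230,200:340,::-1],None,fx=3,fy=3))
E
```

```text
xyz [-0.7 -0.8 55.6] twist -0.0 pos [634.4 -15.4 227.6] yaw 86.0
cover wall 491 z [0.15542747 0.19444321] y [-0.06105188  0.05716192] x [-0.03659083  0.0361617 ]
cover top 557 z [0.19526538 0.21077416] y [-0.06066956  0.05523185] x [-0.03587195  0.03828785]
rim 192 z [0.1001099 0.1114952] y [-0.05349854  0.04934654] x [-0.02954057  0.02848851]
```

View pics/s6.png

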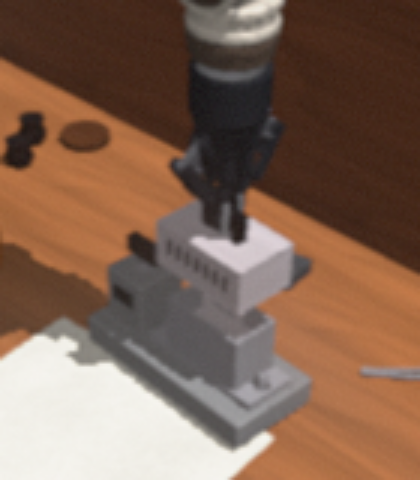

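The cover hangs level over the chamber, at crop (225,255). The depth data put its centre within about 1 mm of the rim's centre.

Request:
apply_moves:
  motion:
    - {"xyz":[-0.5,-0.7,8],"twist":0,"jaw":-1}
    - {"xyz":[-0.5,-0.7,18],"twist":0,"jaw":-1}
    - {"xyz":[-0.5,-0.7,28],"twist":0,"jaw":-1}
    - {"xyz":[-0.5,-0.7,36],"twist":0,"jaw":-1}
    - {"xyz":[-0.5,-0.7,41],"twist":0,"jaw":-1}

```text
time: 21.52
ee_pos: [0.6336, -0.0157, 0.1859]
tcp_rot: [-180.0, 0.0, 86.0]
wrist_force: [0.3, 0.1, -1.8]
opening: 0.011
grasp_force: 59.1
```

Request:
apply_moves:
  motion:
    - {"xyz":[0,0,2.5],"twist":0,"jaw":-1}
    - {"xyz":[0,0,5],"twist":0,"jaw":-1}
    - {"xyz":[0,0,7.5],"twist":0,"jaw":-1}
    - {"xyz":[0,0,10],"twist":0,"jaw":-1}
    - {"xyz":[0,0,10],"twist":0,"jaw":-1}

```text
time: 22.15
ee_pos: [0.6337, -0.0157, 0.1765]
tcp_rot: [-180.0, 0.0, 86.0]
wrist_force: [-0.4, -0.3, -1.2]
opening: 0.011
grasp_force: 59.1
```

Request:
apply_moves:
  motion:
    - {"xyz":[0,0,1],"twist":0,"jaw":-1}
    - {"xyz":[0,0,2],"twist":0,"jaw":-1}
    - {"xyz":[0,0,2],"twist":0,"jaw":-1}

```text
time: 22.52
ee_pos: [0.6337, -0.0157, 0.1746]
tcp_rot: [-180.0, 0.0, 86.0]
wrist_force: [-0.2, 0.3, -2.7]
opening: 0.0109
grasp_force: 59.1
```

Request:
apply_moves:
  motion:
    - {"xyz":[0,0,1],"twist":0,"jaw":-1}
    - {"xyz":[0,0,1],"twist":0,"jaw":-1}

```text
time: 22.78
ee_pos: [0.6338, -0.0157, 0.1737]
tcp_rot: [180.0, 0.0, 86.0]
wrist_force: [0.3, -0.6, -1.9]
opening: 0.0107
grasp_force: 59.0
```

Request:
apply_moves:
  motion:
    - {"xyz":[0,0,1],"twist":0,"jaw":-1}
    - {"xyz":[0,0,1],"twist":0,"jaw":-1}

```text
time: 23.02
ee_pos: [0.6338, -0.0156, 0.1736]
tcp_rot: [179.9, -0.0, 86.0]
wrist_force: [-3.2, 1.0, 4.7]
opening: 0.011
grasp_force: 59.9
```

Request:
apply_moves:
  motion:
    - {"xyz":[0,0,0],"twist":0,"jaw":-0.5}
    - {"xyz":[0,0,0],"twist":0,"jaw":0}
    - {"xyz":[0,0,0],"twist":0,"jaw":0}
    - {"xyz":[0,0,0],"twist":0,"jaw":0}

```text
time: 23.52
ee_pos: [0.6338, -0.0157, 0.1725]
tcp_rot: [-180.0, -0.0, 86.0]
wrist_force: [0.6, 0.3, 0.1]
opening: 0.0426
grasp_force: 0.0
```

Request:
apply_moves:
  motion:
    - {"xyz":[0,0,-15],"twist":0,"jaw":0}
    - {"xyz":[0,0,-45],"twist":0,"jaw":0}
    - {"xyz":[0,0,-70],"twist":0,"jaw":0}
    - {"xyz":[0,0,-70],"twist":0,"jaw":0}
    - {"xyz":[0,0,-70],"twist":0,"jaw":0}

```text
time: 24.15
ee_pos: [0.6338, -0.0157, 0.2424]
tcp_rot: [-180.0, 0.0, 86.0]
wrist_force: [-0.3, -0.2, -0.3]
opening: 0.0426
grasp_force: 0.0
```

```bash
python3 - <<'E'
from m import *
plan(641,99,200,86)
im,d,w=cloud('side')
rect(w,(.634,-.013),.075,.143,.157,'cover top')
rect(w,(.634,-.013),.05,.17,.19,'cover bar')
rect(w,(.641,.096),.05,.115,.145,'knob')
E
```

```text
xyz [114.9  -0.8  42.4] twist -0.0 pos [633.8 -15.7 242.4] yaw 86.0
cover top: n=530 ctr=(633.4,-16.9) mean=(625.8,-25.3) zmed=149.4 size 76.5x120.8 long dir 85.1
cover bar: n=82 ctr=(633.2,-17.0) mean=(631.8,-18.8) zmed=177.9 size 15.2x55.6 long dir 87.2
knob: n=84 ctr=(640.4,97.7) mean=(638.9,94.5) zmed=128.1 size 16.8x47.6 long dir 84.7
```

Request:
apply_moves:
  motion:
    - {"xyz":[40,-0.8,0],"twist":0,"jaw":0}
    - {"xyz":[85,-0.8,0],"twist":0,"jaw":0}
    - {"xyz":[115,-0.8,0],"twist":0,"jaw":0}
    - {"xyz":[115,-0.8,20],"twist":0,"jaw":0}
    - {"xyz":[115,-0.8,50],"twist":0,"jaw":0}

```text
time: 24.82
ee_pos: [0.641, 0.0998, 0.1918]
tcp_rot: [180.0, -0.0, 86.0]
wrist_force: [0.2, 0.0, 0.1]
opening: 0.043
grasp_force: 0.0
```

```bash
python3 - <<'E'
from m import *
plan(641,99,122,86)
E
```

```text
xyz [-0.8 -0.  69.8] twist 0.001 pos [641.   99.8 191.8] yaw 86.0
```

Request:
apply_moves:
  motion:
    - {"xyz":[0,0,20],"twist":0,"jaw":0}
    - {"xyz":[0,0,45],"twist":0,"jaw":0}
    - {"xyz":[0,0,62],"twist":0,"jaw":0}
    - {"xyz":[0,0,68],"twist":0,"jaw":0}
    - {"xyz":[0,0,68],"twist":0,"jaw":0}

```text
time: 25.45
ee_pos: [0.641, 0.0991, 0.1247]
tcp_rot: [-180.0, 0.0, 86.0]
wrist_force: [1.0, -1.1, 0.4]
opening: 0.0427
grasp_force: 0.0
```

Request:
apply_moves:
  grip_force: 70
  motion:
    - {"xyz":[0,0,0],"twist":0,"jaw":-0.5}
    - {"xyz":[0,0,0],"twist":0,"jaw":-1}
    - {"xyz":[0,0,0],"twist":0,"jaw":-1}
    - {"xyz":[0,0,0],"twist":0,"jaw":-1}
    - {"xyz":[0,0,0],"twist":0,"jaw":-1}

```text
time: 26.08
ee_pos: [0.6409, 0.0992, 0.1259]
tcp_rot: [180.0, -0.0, 86.0]
wrist_force: [-5.1, -0.1, 5.0]
opening: 0.0127
grasp_force: 69.1
```

Request:
apply_moves:
  motion:
    - {"xyz":[0,0,-6],"twist":0,"jaw":-1}
    - {"xyz":[0,0,-12],"twist":0,"jaw":-1}
    - {"xyz":[0,0,-18],"twist":0,"jaw":-1}
    - {"xyz":[0,0,-23],"twist":0,"jaw":-1}
    - {"xyz":[0,0,-25],"twist":0,"jaw":-1}

```text
time: 26.7
ee_pos: [0.6409, 0.0991, 0.1495]
tcp_rot: [-180.0, -0.0, 86.0]
wrist_force: [0.0, 2.0, -8.7]
opening: 0.0127
grasp_force: 68.2
```

Request:
apply_moves:
  motion:
    - {"xyz":[0,0,-1],"twist":0,"jaw":-1}
    - {"xyz":[0,0,-1],"twist":0,"jaw":-1}

```text
time: 26.95
ee_pos: [0.6409, 0.0991, 0.1504]
tcp_rot: [-180.0, -0.0, 86.0]
wrist_force: [-0.4, 2.5, -9.8]
opening: 0.0129
grasp_force: 68.2
```

Request:
apply_moves:
  motion:
    - {"xyz":[0,0,-1],"twist":0,"jaw":-1}
    - {"xyz":[0,0,-1.5],"twist":0,"jaw":-1}
    - {"xyz":[0,0,-1.5],"twist":0,"jaw":-1}
    - {"xyz":[0,0,-1.5],"twist":0,"jaw":-1}
    - {"xyz":[0,0,-1.5],"twist":0,"jaw":-1}

```text
time: 27.58
ee_pos: [0.6408, 0.0991, 0.1512]
tcp_rot: [-179.9, 0.0, 86.0]
wrist_force: [3.8, 4.4, -23.1]
opening: 0.0125
grasp_force: 68.2
```

The force jump shows the knob is at its stop, and it has been held there. Now I'll let go.

Request:
apply_moves:
  motion:
    - {"xyz":[0,0,1],"twist":0,"jaw":-1}
    - {"xyz":[0,0,1],"twist":0,"jaw":-0.3}
    - {"xyz":[0,0,1],"twist":0,"jaw":0.2}
    - {"xyz":[0,0,1],"twist":0,"jaw":0.2}
    - {"xyz":[0,0,1],"twist":0,"jaw":0.2}

```text
time: 28.2
ee_pos: [0.6413, 0.099, 0.1521]
tcp_rot: [179.9, -0.0, 86.0]
wrist_force: [-1.3, -0.6, -0.6]
opening: 0.0513
grasp_force: 0.0
```

Request:
apply_moves:
  motion:
    - {"xyz":[0,0,-20],"twist":0,"jaw":0.2}
    - {"xyz":[0,0,-60],"twist":0,"jaw":0.2}
    - {"xyz":[30,-60,-90],"twist":0,"jaw":0.2}
    - {"xyz":[60,-110,-90],"twist":0,"jaw":0.2}
    - {"xyz":[90,-160,-90],"twist":0,"jaw":0.2}

```text
time: 28.82
ee_pos: [0.4879, 0.1997, 0.242]
tcp_rot: [179.9, -0.0, 85.9]
wrist_force: [0.2, 0.8, -0.3]
opening: 0.0512
grasp_force: 0.0
```

Request:
apply_moves:
  motion:
    - {"xyz":[0,0,0],"twist":0,"jaw":0.2}
    - {"xyz":[0,0,0],"twist":0,"jaw":0.2}

```text
time: 29.08
ee_pos: [0.4894, 0.1991, 0.2416]
tcp_rot: [179.9, -0.0, 86.0]
wrist_force: [-0.3, -0.5, -0.6]
opening: 0.051
grasp_force: 0.0
```

```bash
python3 - <<'E'
from m import *
for n in('top','side'):
    im,d,w=cloud(n)
    rect(w,(.634,-.013),.075,.143,.157,'cover top')
    rect(w,(.634,-.013),.05,.17,.19,'cover bar')
    rect(w,(.641,.098),.04,.115,.175,'knob')
    rect(w,(.598,.335),.06,.06,.09,'jar'); rect(w,(.597,-.293),.07,.026,.046,'tins')
    if n=='side': cv2.imwrite('pics/s7.png',cv2.resize(im[110:240,130:330,::-1],None,fx=4,fy=4))
E
```

```text
cover top: n=928 ctr=(633.1,-13.3) mean=(632.3,-13.2) zmed=151.5 size 73.7x116.2 long dir 85.9
cover bar: n=87 ctr=(633.1,-13.7) mean=(632.5,-13.9) zmed=181.2 size 12.8x50.6 long dir 86.6
knob: n=90 ctr=(640.1,101.7) mean=(639.1,101.3) zmed=132.1 size 14.6x44.1 long dir 85.1
jar few 0
tins: n=300 ctr=(596.8,-294.1) mean=(596.5,-293.2) zmed=37.3 size 56.5x58.7 long dir 134.0
cover top: n=529 ctr=(634.0,-16.4) mean=(625.8,-24.9) zmed=149.6 size 76.6x122.4 long dir 87.3
cover bar: n=82 ctr=(633.4,-17.9) mean=(631.8,-18.8) zmed=178.1 size 17.7x54.3 long dir 93.4
knob: n=82 ctr=(640.2,96.6) mean=(638.5,94.5) zmed=129.1 size 16.6x45.0 long dir 87.6
jar: n=136 ctr=(598.8,333.2) mean=(596.4,329.9) zmed=74.4 size 49.5x52.0 long dir 39.0
tins: n=314 ctr=(594.6,-297.2) mean=(592.7,-298.0) zmed=35.6 size 58.7x59.9 long dir 74.7
```

View pics/s7.png

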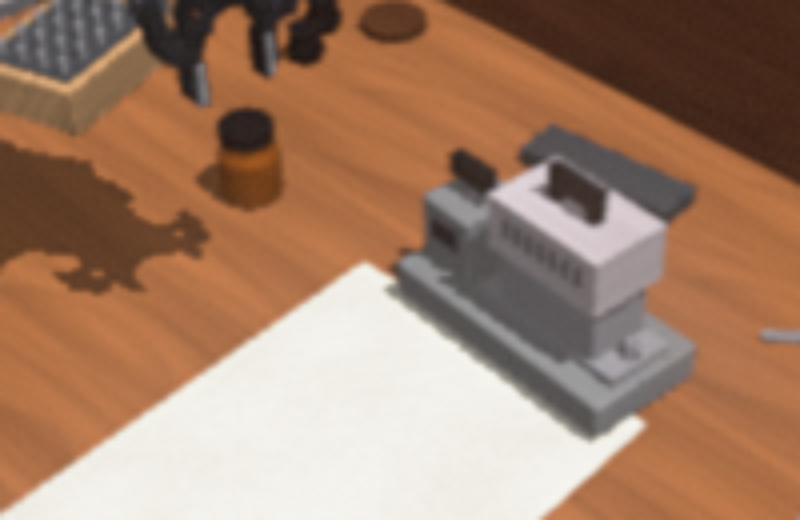

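The cover sits level on the chamber at crop (580,235). The knob is back down at (473,170), the jar hasn't moved at (248,160), and the arm is clear.

```bash
python3 -c "
from workcell import bot;print(bot.job_done())"
```

```text
the job is handed in; nothing more can be done
None
```

The job is handed in at about 29 s of the 72 s: camera and force checks showed the chamber seated on both pegs, the basket standing inside, the cover level on the rim, and the knob held at its stop and back down, but the hand-in returned no verdict.

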